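# Square a flat-edged soap cake to the stamping jig

## Robot

A 7-joint arm with a two-finger parallel gripper is mounted at the origin on the work surface. World frame = base frame: x ahead of the robot, y to its left, z up, the work surface at z = 0. Lengths are in m, angles in degrees, forces in N, time in s.
With the tool pointing down it reaches from about 0.4 to 0.85 m from the base axis. Payload 4.5 kg.
Tool frame: the origin (TCP) lies midway between the tips of the shut fingers; the grasp point (between the pads) lies 19 mm behind it; z points along the fingers, y is the direction in which the jaws open and shut (so a half turn about z gives the same grasp; the last joint's range is limited). The gripper opens to 88 mm and grips with 3 to 60 N. Pads are 18 mm wide; open, the fingers measure 123 mm over their backs; the gripper's body (75 mm by 187 mm) begins 45 mm behind the grasp point.
Start: joints at [-71.345, 39.483, -11.15, 89.685, 9.013, 51.709, -12.324], TCP at [0.18, 0.599, 0.239] pointing down, gripper open.
Joint ranges: [-172.22, 172.22], [-26.19, 119.32], [-84.43, 86.54], [7.71, 146.69], [-57.33, 237.33], [2.42, 119.75], [-152.13, 152.13]. Speed limits (degrees/s): [147.25, 147.25, 180, 180, 180, 180, 180].

## Interface

Orientations are given as [roll, pitch, yaw] about the fixed x, y, z axes, in that order (R = Rz(yaw) Ry(pitch) Rx(roll)).
In Python, from rig import monitor, eyes, workorder, finder gives the robot as it stands.
- The arm moves only by the shell command python3 -m handwheel 'ROWS' [FORCE]. ROWS is JSON, a list of rows, each a list of 3 entries, a list of its own where there are three numbers: the turn, a rotation vector about the world's x, y, z in degrees, then the shift along the world's x, y, z in m, then the finger opening in m, from 0 to 0.0881. A call has 1 to 12 rows; each row is the pose to reach, as a shift and turn from the pose commanded when the call began; what a row does not reach only later rows make up. A row lasts 1/10 s, in which the tool goes at most 50 mm and 8.59 degrees, less where a joint would pass 70% of its speed; a pose out of reach is approached as far as the arm can. A call with a gripper value outside its range is refused whole. The fingers move at their own pace and stop on an object; FORCE is the grip in N (left out, the last holds). Time passes only in rows, so rows that repeat a pose let the fingers close. It gives the time, the measured TCP pose, the force and the opening at its end, in the units of the state.
- monitor.get_obs(): the state, without advancing time (a new reading comes with each control period).
- eyes.snapshot(name): name is "scene" or "top"; returns a dict with "image" (400x640x3 uint8, red, green, blue), "fx", "fy", "cx", "cy" (pixels), "k1" (the pictures are not rectified: a ray, as slopes to the right and down, at radius r is drawn at 1 + k1 r^2 times it, then the intrinsics apply), "cam_to_world" (4x4, takes a point from camera to world coordinates). Camera axes: x right, y down, z forward; pixel columns grow to the right and rows downward; lengths in m; the calibration is good to about 2 mm. A picture is of the moment at which its call begins. There is no depth.
- workorder.job_done(): hands the job in, once; it reports no verdict.
Trained networks look in a picture, given as the dict that the camera call returned (one of the last four; its "shot" number tells which), for a name from the list of things; names that differ only in an ending like _2 or _b are one class to them, and where a whole thing is asked for, a point or a joint stands for the part that bears it (a point fixed in the world has none). Each returns a list of dicts, best first, with "conf" (0 to 1); they miss things now and then, are a little off and sometimes report something else, mostly with a low value. They report only what shows in the picture. A call takes as long as a camera call. They do not tell look-alikes from the thing itself.
- finder.look_for(picture, target): "xyz" ([x, y, z] in m, in world coordinates, good to about 4 mm: the middle of the surface that is visible of it).
- finder.cut_out(picture, target): "region" (400x640 bool, what is visible of it).
- finder.landmark_of(picture, target): "xyz" ([x, y, z] in m, in world coordinates, good to about 4 mm: a listed point, or the origin of a listed thing).
The state is a dict: "clock": time; "joint_positions": joint angles; "joint_velocities": joint speeds; "joint_efforts": joint torques, N m; "position": TCP position; "ee_rot": TCP orientation; "ft_force": force on the tool from outside, world axes, zero at the start; "wrist_torque": the same for the moment, N m; "width": finger opening in m.
Only numpy, scipy, OpenCV 4.12 (cv2) and the standard library are available. Lean on these libraries where they do the work, as an engineer would, in place of code of your own. Each camera call takes 0.05 s, during which the arm holds its last target. There are 200 camera calls.

## Task

On the stamping jig, turn the round soap with fingertip pressure, without lifting or tilting it, until its flat edge faces the alignment bar, and bring the flat squarely against the bar. Then, keeping the flat on the bar, slide the soap along it until it touches the end stop, and let go. Be gentle, as the soap bruises, and leave the other things alone.

Things in the scene. Friction and masses are not known exactly. Their poses are not given: they have to be found in the camera images.
- soap: Pale round cake of soap, 96 mm across, 28 mm thick, 0.14 to 0.28 kg, level top 42 mm above the table, edges rounded by 3 mm, with one straight flat edge 70 mm long. Too wide to grasp across. Origin at the centre of its underside; its own -x axis points out of the flat at a right angle, z up. Slides easily on the waxed board; its polished rim is slippery to fingertips, its matt top grips them.
- soap_top (a point): Centre of the soap's level top face (28 mm above its underside). Pressed lightly here with fingertips (a few newtons, e.g. two tips 40 to 60 mm apart, or one), the soap can be turned and slid under them. More than 25 N from the fingers bruises it, and it is hard: a fraction of a millimetre of travel makes several newtons.
- soap_center (a point): Centre of the soap, on its axis, half-way up (14 mm above its underside).
- soap_flat (a point): Middle of the soap's flat edge, half-way up the soap: 33 mm from the centre along the soap's -x axis.
- jig: Fixed stamping jig: dark waxed wooden board, 14 mm thick, from x -110 to +100 and y -170 to +170 mm in its own frame (origin at table level), with two low aluminium bars on it: the long alignment bar along y on the side nearer the robot and the end stop, 150 mm long, 20 wide, 16 tall, along x at the +y end. The soap starts on the board, clear of both bars.
- align_bar: The alignment bar, fixed to the jig: 300 mm long (along y), 20 wide, 16 tall, its top 30 mm above the table, so lower than the soap's top. Origin at the centre of its underside, axes parallel to the jig's; its working face lies 10 mm to +x of the origin.
- bar_face (a point): Point on the alignment bar's working face, 22 mm above the table; the face is the jig's plane x = -60 mm, it looks along the jig's +x and runs from y = -160 to +140 mm. The soap's flat must lie on it, so the soap's own axes end parallel to the jig's.
- stop_face (a point): Point on the end stop's working face, 22 mm above the table; the face is the jig's plane y = +120 mm and looks along the jig's -y. The soap's round edge must touch it (soap centre 48 mm from it).
- jug: Clear plastic jug, 104 mm across, 100 mm tall, standing on the table beside the jig's +y end; leave alone. Origin under its centre.
- dropper: Small amber bottle, 32 mm across, 75 mm tall, on the far side of the jig; leave alone. Origin under its centre.
- squeeze: White squeeze bottle, 42 mm across, 115 mm tall, beside the jig's -y end; leave alone. Origin under its centre.
- loofah: Tan loofah roll lying along its y axis, 70 mm across, 150 mm long, on the far side of the jig; leave alone. Origin under its centre.
Mind the look-alikes: they are no part of the job. What is shaped like the soap but black or brown is not meant.

How it is judged:
By the outcome, as a careful person would: the job done as asked, in the order asked, and still so for the second after the job is handed in, with the robot touching nothing.
It also fails if it takes over 72 s, if anything falls off the work surface, if the arm or the gripper's body presses on something with over 40 N, if the wrist force passes 120 N, or if a joint passes its speed limit or range.

## Working session

There is one attempt and no reset: what is moved stays moved. The work goes in short steps, Python scripts to look and compute and a shell command to move; the robot and the scene stay as the last step left them, time stands still between calls to the robot, and variables do not carry over. Pictures are saved under pics/ and viewed, about 8 in all and at most 12, crops included, and the job is handed in when it is done.

```bash
mkdir -p pics
python3 - <<'E'
from rig import monitor, eyes, finder
import cv2,numpy as np
o=monitor.get_obs();print({k:np.round(v,3).tolist() for k,v in o.items()})
for n in("scene","top"):
    p=eyes.snapshot(n);cv2.imwrite(f"pics/{n}0.png",p["image"][:,:,::-1])
    print(n,p["fx"],p["cx"],p["cy"],p["k1"],np.round(p["cam_to_world"],3).tolist())
    for t in("soap","soap_top","soap_flat","soap_center","jig","align_bar","bar_face","stop_face","jug","dropper","squeeze","loofah"):
        print(t,[(round(d["conf"],2),np.round(d["xyz"],3).tolist()) for d in finder.landmark_of(p,t)[:3]])
E
```

```text
{'clock': 0.0, 'joint_positions': [-71.346, 39.533, -11.146, 89.744, 9.011, 51.711, -12.324], 'joint_velocities': [-0.052, -0.026, -0.056, -0.07, -0.087, 0.072, 0.049], 'joint_efforts': [-0.0, -52.757, -1.267, -15.343, -0.053, 0.007, 0.0], 'position': [0.18, 0.598, 0.238], 'ee_rot': [-179.894, 0.006, 163.287], 'ft_force': [0.486, -0.033, -0.205], 'wrist_torque': [0.023, 0.036, -0.026], 'width': 0.088}
scene 387.65114231483 318.30056924264994 201.7142763032608 -0.050242712759337685 [[0.803, 0.398, -0.443, 0.968], [0.596, -0.557, 0.579, -0.468], [-0.016, -0.729, -0.685, 0.655], [0.0, 0.0, 0.0, 1.0]]
soap [(0.81, [0.424, 0.201, 0.002]), (0.75, [0.753, -0.298, -0.002]), (0.66, [0.626, -0.355, -0.001])]
soap_top [(0.93, [0.524, -0.134, 0.045]), (0.9, [0.75, -0.298, 0.031]), (0.89, [0.422, 0.198, 0.028])]
soap_flat [(0.78, [0.727, 0.225, 0.015]), (0.63, [0.728, -0.317, 0.014]), (0.62, [0.531, -0.161, 0.027])]
soap_center [(0.94, [0.526, -0.131, 0.028]), (0.91, [0.42, 0.201, 0.011]), (0.79, [0.626, -0.352, 0.015])]
jig [(0.62, [0.512, -0.095, -0.004])]
align_bar [(0.62, [0.446, -0.11, 0.014
[... 560 characters left out ...]
2])]
soap_top [(0.98, [0.421, 0.201, 0.027]), (0.96, [0.722, 0.198, 0.03]), (0.7, [0.532, -0.133, 0.04])]
soap_flat [(0.97, [0.722, -0.32, 0.014]), (0.87, [0.53, -0.167, 0.025]), (0.85, [0.722, 0.235, 0.009])]
soap_center [(0.86, [0.72, 0.198, 0.013]), (0.84, [0.755, -0.298, 0.013]), (0.74, [0.626, -0.352, 0.014])]
jig [(0.87, [0.513, -0.089, -0.004])]
align_bar [(0.76, [0.442, -0.106, 0.013])]
bar_face [(0.57, [0.454, -0.094, 0.018]), (0.48, [0.563, 0.163, -0.002])]
stop_face [(0.7, [0.506, 0.028, 0.023])]
jug [(0.9, [0.562, 0.16, -0.002]), (0.18, [0.534, -0.133, 0.043])]
dropper [(0.55, [0.693, 0.05, 0.004])]
squeeze [(0.64, [0.511, -0.337, 0.007])]
loofah [(0.73, [0.706, -0.139, -0.002])]
```

View pics/top0.png

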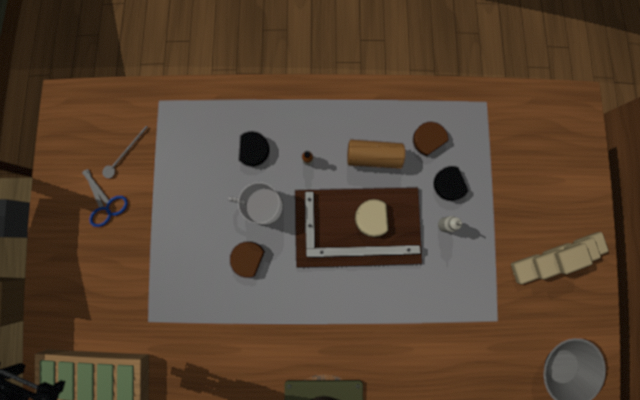

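View pics/scene0.png

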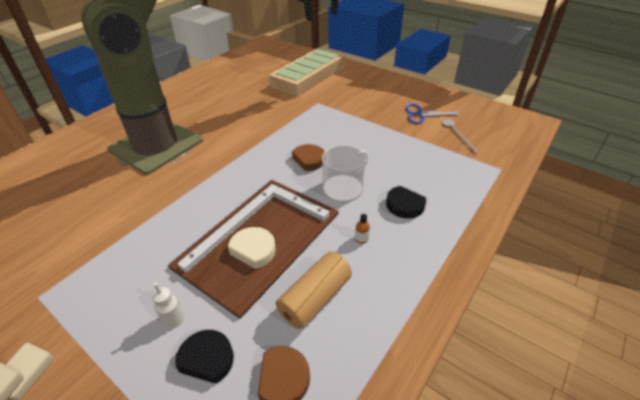

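The top view shows the pale soap at (372,218) with its flat facing image right (world −y). The long bar runs along row 250 and the end stop along column 310. The black and brown look-alikes stand around the jig. Next I'll rectify both views to the relevant planes and fit.

```bash
cat > h.py <<'E'
import cv2,numpy as np
from rig import monitor,eyes,finder
X0,Y0,S=0.40,-0.30,2000.  # ortho: col=(Y0+.36-y)*S , row=(x1-x)*S
H,W=int(.24*S),int(.40*S)
def w2p(p,P):
    T=np.linalg.inv(p["cam_to_world"]);q=P@T[:3,:3].T+T[:3,3]
    s=q[...,:2]/q[...,2:];r2=(s**2).sum(-1,keepdims=True);s=s*(1+p["k1"]*r2)
    return s[...,0]*p["fx"]+p["cx"],s[...,1]*p["fy"]+p["cy"]
def ortho(p,z):
    c,r=np.meshgrid(np.arange(W),np.arange(H))
    P=np.stack([X0+.24-r/S,Y0+.40-c/S,np.full(c.shape,z)],-1)
    u,v=w2p(p,P);return cv2.remap(p["image"],u.astype(np.float32),v.astype(np.float32),cv2.INTER_CUBIC)
def xy(pt): pt=np.asarray(pt,float);return np.stack([X0+.24-pt[...,1]/S,Y0+.40-pt[...,0]/S],-1)
E
python3 - <<'E'
from h import *
out=[]
for n in("top","scene"):
    p=eyes.snapshot(n)
    for z in(.042,.030):
        out.append(ortho(p,z))
cv2.imwrite("pics/o.png",cv2.resize(np.vstack([np.hstack([out[0],out[1]]),np.hstack([out[2],out[3]])]),(800,480))[:,:,::-1])
for i in range(4): cv2.imwrite(f"pics/o{i}.png",out[i][:,:,::-1])
g=out[0].astype(int)
for (x,y) in((.53,-.135),(.445,-.1),(.5,.03),(.5,-.05)):
    r,c=int((X0+.24-x)*S),int((Y0+.4-y)*S);print(g[r,c],out[2][r,c])
E
```

```text
[155 145 112] [234 219 187]
[130 131 126] [173 164 156]
[119 121 115] [209 206 201]
[56 32 20] [115  72  47]
```

View pics/o.png

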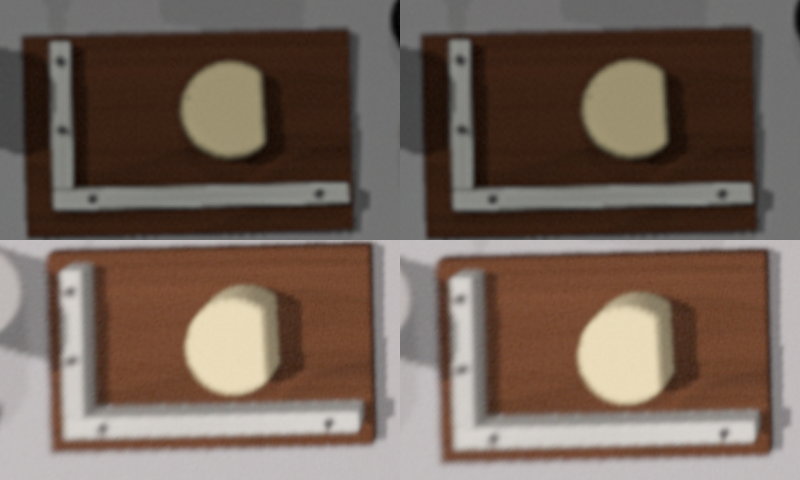

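```bash
cat >> h.py <<'E'
def edge(g,pts,d,L=.012):
    # subpixel step location (max gradient) along unit d through each pt
    t=np.arange(-L,L,.00025);res=[]
    for q in pts:
        P=q+np.outer(t,d);c=((Y0+.40-P[:,1])*S).astype(np.float32);r=((X0+.24-P[:,0])*S).astype(np.float32)
        v=cv2.remap(g,c[None],r[None],cv2.INTER_LINEAR)[0];v=cv2.GaussianBlur(v[None],(0,0),6)[0]
        res.append(P[np.argmax(np.abs(np.gradient(v)))])
    return np.array(res)
def line(P):
    vx,vy,x,y=cv2.fitLine(P.astype(np.float32),cv2.DIST_HUBER,0,.0005,1e-4).ravel();return np.array([vx,vy]),np.array([x,y])
def soap(p,c0=None,flat=None,z=.041):
    o=ortho(p,z);g=o.astype(np.float32)
    yel=g[...,0]-g[...,2]; br=g.sum(2)
    m=((br>.55*np.percentile(br,92))&(br>200)).astype(np.uint8)
    return o,g,m
def fit_soap(p,c0,f0,z=.040):
    from scipy.optimize import least_squares
    g=ortho(p,z).astype(np.float32)[...,1].copy()
    c=np.array(c0);f=np.radians(f0)
    for _ in range(3):
        n=np.array([np.cos(f),np.sin(f)]);tt=np.array([-n[1],n[0]])
        a=f+np.radians(np.arange(58,303,5));arc=[]
        for x in a:
            d=np.array([np.cos(x),np.sin(x)]);arc.append(edge(g,[c+.048*d],d,.008)[0])
        fl=edge(g,[c+.033*n+s*tt for s in np.arange(-.024,.0241,.003)],n,.008)
        arc=np.array(arc)
        s=least_squares(lambda k:np.hypot(*(arc-k[:2]).T)-k[2],[*c,.048],loss="soft_l1",f_scale=.001)
        c=s.x[:2];v,q=line(fl);nn=np.array([v[1],-v[0]]);nn*=np.sign(nn@n);f=np.arctan2(nn[1],nn[0])
    return c,s.x[2],np.degrees(f),(q-c)@nn
E
python3 - <<'E'
from h import *
p=eyes.snapshot("top")
g=ortho(p,.030).astype(np.float32)[...,1].copy()
ys=np.concatenate([np.arange(-.23,-.02,.01)])
A=edge(g,[np.array([.4555,y]) for y in ys],np.array([1,0.]),.008);v,q=line(A);print("bar inner",v,q,np.degrees(np.arctan2(-v[0],v[1])),"x at y=0:",q[0]-q[1]*v[0]/v[1],np.std(A[:,0]))
A=edge(g,[np.array([.433,y]) for y in ys],np.array([1,0.]),.006);v,q=line(A);print("bar outer",np.degrees(np.arctan2(-v[0],v[1])),q[0]-q[1]*v[0]/v[1])
B=edge(g,[np.array([x,.026]) for x in np.arange(.475,.59,.008)],np.array([0,1.]),.008);v,q=line(B);print("stop inner",np.degrees(np.arctan2(v[1],v[0])),q)
print(fit_soap(p,[.53,-.132],-90))
E
```

```text
bar inner [ 0.0246043  -0.99969727] [ 0.4552738 -0.13     ] -178.59012 x at y=0: 0.4520743 0.0015428497942211895
bar outer -178.81935 0.43077525
stop inner 1.8286823 [0.531      0.02821667]
(array([ 0.53076737, -0.1294093 ]), np.float64(0.04821423862294817), np.float32(-86.89247), np.float64(0.03427031394347055))
```

```bash
python3 -m handwheel '[[[0,0,-6],[0.02,-0.045,0],0.035],[[0,0,-12],[0.04,-0.09,0],0.035],[[0,0,-18],[0.06,-0.135,0],0.035],[[0,0,-24],[0.08,-0.18,0],0.035],[[0,0,-30],[0.1,-0.225,0],0.035],[[0,0,-36],[0.12,-0.27,0],0.035],[[0,0,-42],[0.145,-0.31,0],0.035],[[0,0,-48],[0.165,-0.355,0],0.035],[[0,0,-54],[0.185,-0.395,0],0.035],[[0,0,-60],[0.205,-0.435,0],0.035],[[0,0,-66],[0.225,-0.475,0],0.035],[[0,0,-70],[0.245,-0.515,0],0.035]]' 5
```

```text
clock: 2.65
position: [0.4256, 0.0821, 0.239]
ee_rot: [179.9, -0.0, 93.1]
ft_force: [0.8, 0.1, 1.1]
width: 0.0345
```

```bash
python3 -m handwheel '[[[0,0,0],[0.02,-0.042,0],0.035],[[0,0,0],[0.041,-0.084,-0.01],0.035],[[0,0,0],[0.062,-0.126,-0.03],0.035],[[0,0,0],[0.083,-0.168,-0.065],0.035],[[0,0,0],[0.105,-0.211,-0.1],0.035],[[0,0,0],[0.105,-0.211,-0.14],0.035],[[0,0,0],[0.105,-0.211,-0.17],0.035],[[0,0,0],[0.105,-0.211,-0.185],0.035],[[0,0,0],[0.105,-0.211,-0.188],0.035],[[0,0,0],[0.105,-0.211,-0.188],0.035]]'
```

```text
clock: 3.65
position: [0.5299, -0.1273, 0.0507]
ee_rot: [-180.0, -0.0, 93.3]
ft_force: [0.2, 0.7, 0.6]
width: 0.0353
```

Run:
```python
from h import *
a=eyes.snapshot("scene");cv2.imwrite("pics/a.png",cv2.resize(a["image"][130:310,130:400],None,fx=2.5,fy=2.5)[:,:,::-1])
print(monitor.get_obs())
```

```text
{'clock': 3.7, 'joint_positions': array([  8.11669191,  50.57832218,   0.91603338, 111.21590936,
        -2.27951044,  18.14676467,  14.16302224]), 'joint_velocities': array([-0.10963055, -1.20679242,  0.12189844, -0.09793766,  0.1316316 ,
        0.04402103,  0.03933602]), 'joint_efforts': array([ 1.07137745e-01, -5.03427386e+01,  1.66139670e+00, -5.97661525e+00,
       -1.71671784e-02,  3.79363401e-02,  5.53993377e-04]), 'position': array([ 0.53040555, -0.12734042,  0.05143789]), 'ee_rot': array([1.79925199e+02, 1.36755118e-02, 9.32992873e+01]), 'ft_force': array([ 0.15467233,  0.1105724 , -0.19655532]), 'wrist_torque': array([-0.08114132,  0.05034482,  0.01933427]), 'width': 0.035111276256247693}
```

View pics/a.png

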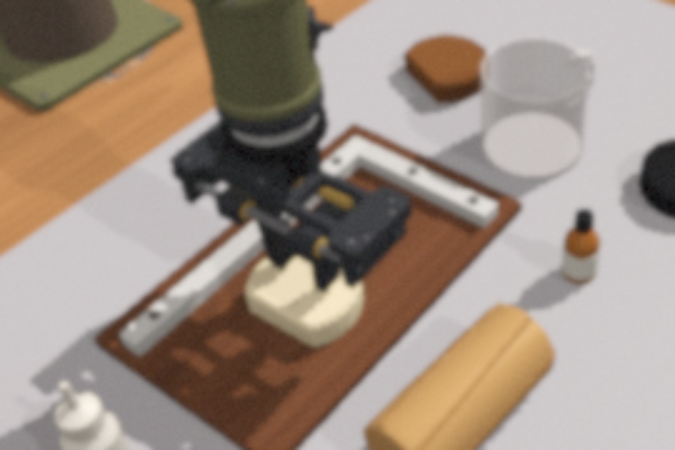

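The picture shows both tips over the soap top, at about (275,255) and (330,285), clear of both bars. Now I'll descend in fine steps.

```bash
python3 -m handwheel '[[[0,0,0],[0,-0.001,-0.005],0.035],[[0,0,0],[0,-0.001,-0.008],0.035],[[0,0,0],[0,-0.001,-0.008],0.035],[[0,0,0],[0,-0.001,-0.0083],0.035],[[0,0,0],[0,-0.001,-0.0083],0.035]]'; python3 -m handwheel '[[[0,0,0],[0,0,-0.0003],0.035],[[0,0,0],[0,0,-0.0003],0.035]]';python3 -m handwheel '[[[0,0,0],[0,0,-0.0003],0.035],[[0,0,0],[0,0,-0.0003],0.035]]'
```

```text
clock: 4.2
position: [0.5299, -0.1284, 0.0427]
ee_rot: [180.0, 0.0, 93.3]
ft_force: [1.1, -0.6, -1.2]
width: 0.0351
clock: 4.4
position: [0.5299, -0.1284, 0.0425]
ee_rot: [180.0, 0.0, 93.3]
ft_force: [-1.5, 0.3, 4.1]
width: 0.0351
clock: 4.6
position: [0.5299, -0.1284, 0.0425]
ee_rot: [180.0, 0.0, 93.3]
ft_force: [-0.9, -0.0, 7.3]
width: 0.0351
```

```bash
python3 -m handwheel '[[[0,0,-4],[0,0,0],0.035],[[0,0,-8],[0,0,0],0.035],[[0,0,-12],[0,0,0],0.035],[[0,0,-16],[0,0,0],0.035],[[0,0,-20],[0,0,0],0.035],[[0,0,-20],[0,0,0],0.035]]'
```

```text
clock: 5.2
position: [0.5305, -0.1287, 0.0425]
ee_rot: [179.9, 0.0, 73.2]
ft_force: [-0.7, -0.1, 6.9]
width: 0.0348
```

Run:
```python
from h import *
a=eyes.snapshot("scene");cv2.imwrite("pics/b.png",cv2.resize(a["image"][180:310,200:340],None,fx=4,fy=4)[:,:,::-1])
print(monitor.get_obs()["ft_force"])
```

```text
[ 0.67778373 -1.29464841  5.95666401]
```

View pics/b.png

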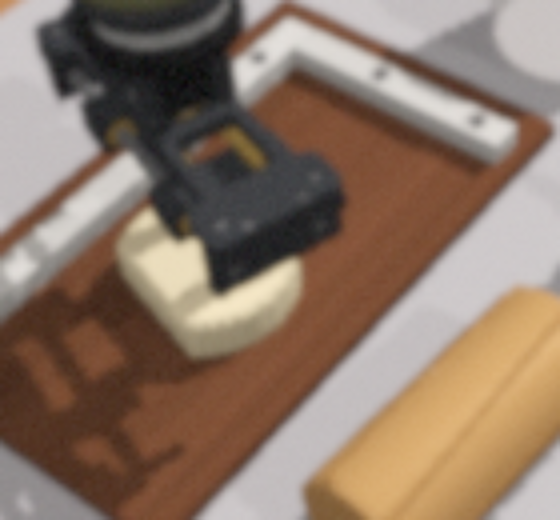

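The soap turns with the fingers: its flat now runs from about (120,265) to (190,350), and the force is steady at 6–7 N. I'll continue the turn.

```bash
python3 -m handwheel '[[[0,0,-5],[0,0,0],0.035],[[0,0,-10],[0,0,0],0.035],[[0,0,-15],[0,0,0],0.035],[[0,0,-20],[0,0,0],0.035],[[0,0,-25],[0,0,0],0.035],[[0,0,-30],[0,0,0],0.035],[[0,0,-35],[0,0,0],0.035],[[0,0,-35],[0,0,0],0.035]]'; python3 -m handwheel '[[[0,0,-5],[0,0,0],0.035],[[0,0,-10],[0,0,0],0.035],[[0,0,-15],[0,0,0],0.035],[[0,0,-20],[0,0,0],0.035],[[0,0,-25],[0,0,0],0.035],[[0,0,-30],[0,0,0],0.035],[[0,0,-35],[0,0,0],0.035],[[0,0,-36.5],[0,0,0],0.035],[[0,0,-36.5],[0,0,0],0.035]]'
```

```text
clock: 6.05
position: [0.5305, -0.1286, 0.0425]
ee_rot: [179.9, -0.1, 38.2]
ft_force: [-0.6, -0.1, 6.2]
width: 0.0349
clock: 6.95
position: [0.5306, -0.1287, 0.0425]
ee_rot: [180.0, -0.1, 1.7]
ft_force: [-0.1, 0.1, 6.0]
width: 0.0351
```

Run:
```python
from h import *
o=[]
for n in("top","scene"):
    o.append(ortho(eyes.snapshot(n),.042)[100:,100:700])
cv2.imwrite("pics/c.png",cv2.resize(np.vstack(o),(480,600))[:,:,::-1])
```

```text
(no output)
```

View pics/c.png

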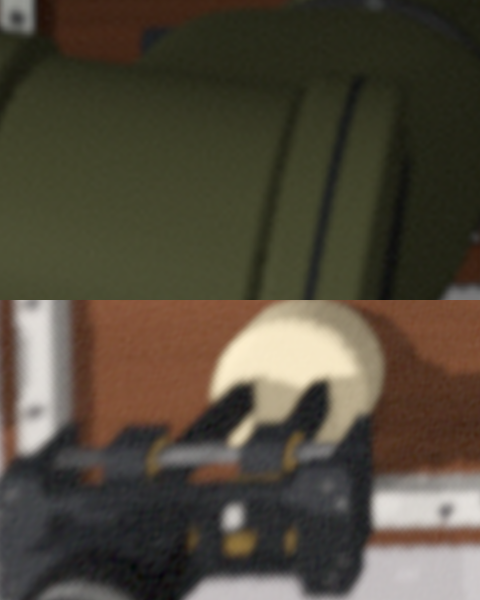

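The scene view shows a round rim on the side away from the bar, so the flat faces the bar behind the gripper. Next I'll slide toward the bar, slowing before contact.

```bash
python3 -m handwheel '[[[0,0,0],[-0.006,0,0],0.035],[[0,0,0],[-0.013,0,0],0.035],[[0,0,0],[-0.02,0,0],0.035],[[0,0,0],[-0.027,0,0],0.035],[[0,0,0],[-0.033,-0.001,0],0.035],[[0,0,0],[-0.037,-0.001,0],0.035],[[0,0,0],[-0.037,-0.001,0],0.035]]'; for i in 1 2; do python3 -m handwheel '[[[0,0,0],[-0.001,0,0],0.035],[[0,0,0],[-0.002,0,0],0.035],[[0,0,0],[-0.002,0,0],0.035]]';done
```

```text
clock: 7.75
position: [0.4931, -0.1299, 0.0425]
ee_rot: [180.0, -0.1, 1.7]
ft_force: [-0.4, -0.6, 6.6]
width: 0.0349
clock: 8.05
position: [0.4924, -0.1299, 0.0425]
ee_rot: [179.9, -0.2, 1.8]
ft_force: [1.6, -0.4, 6.6]
width: 0.0353
clock: 8.35
position: [0.4904, -0.1298, 0.0425]
ee_rot: [179.9, -0.2, 1.8]
ft_force: [2.3, -0.6, 5.8]
width: 0.0348
```

```bash
for i in 1 2 3; do python3 -m handwheel '[[[0,0,0],[-0.001,0,0],0.035],[[0,0,0],[-0.001,0,0],0.035]]';python3 -c "
from rig import monitor;o=monitor.get_obs();print(o['wrist_torque'])"; done
```

```text
clock: 8.55
position: [0.4895, -0.1298, 0.0425]
ee_rot: [179.9, -0.2, 1.8]
ft_force: [0.8, 0.5, 5.2]
width: 0.0353
[ 0.0294437  -0.25654893 -0.03011564]
clock: 8.75
position: [0.4885, -0.1298, 0.0425]
ee_rot: [179.9, -0.2, 1.8]
ft_force: [2.5, -0.8, 5.8]
width: 0.035
[ 0.08485601 -0.24787695 -0.01488424]
clock: 8.95
position: [0.4875, -0.1298, 0.0425]
ee_rot: [179.9, -0.2, 1.8]
ft_force: [1.5, 0.3, 5.6]
width: 0.0352
[ 0.13354169 -0.1728156  -0.01225664]
```

```bash
python3 -m handwheel '[[[0,0,0],[0,0,0.001],0.035],[[0,0,0],[0,0,0.004],0.035],[[0,0,0],[0,0,0.03],0.035],[[0,0,0],[0,0,0.075],0.035],[[0,0,0],[0,0.04,0.11],0.035],[[0,0,0],[0,0.085,0.12],0.035],[[0,0,0],[0,0.13,0.12],0.035],[[0,0,0],[0,0.175,0.12],0.035],[[0,0,0],[0,0.22,0.12],0.035],[[0,0,0],[0,0.265,0.12],0.035],[[0,0,0],[0,0.3,0.12],0.035]]'
python3 - <<'E'
from h import *
p=eyes.snapshot("top");cv2.imwrite("pics/d.png",ortho(p,.04)[:,:,::-1])
print(fit_soap(p,[.489,-.13],-178.5))
E
```

```text
clock: 10.05
position: [0.4847, 0.1739, 0.1616]
ee_rot: [-180.0, 0.1, 1.9]
ft_force: [0.2, -0.4, -0.4]
width: 0.0351
(array([ 0.49109786, -0.12793163]), np.float64(0.04869275410381824), np.float32(177.17635), np.float64(0.031747096200191546))
```

View pics/d.png

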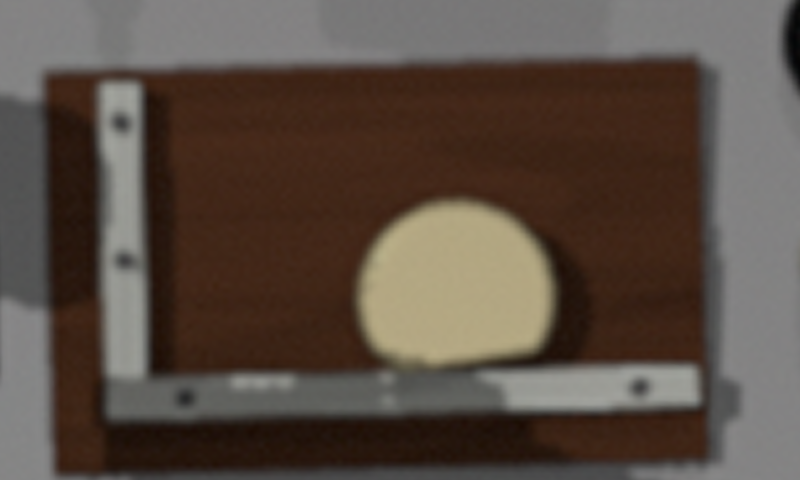

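```bash
cat >> h.py <<'E'
def mask_fit(p,z=.040):
    o=ortho(p,z).astype(np.float32);G=o[...,1];rb=cv2.GaussianBlur(o[...,0]-o[...,2],(0,0),2)
    m=((G>85)&(rb>20)).astype(np.uint8)
    n,l,st,_=cv2.connectedComponentsWithStats(m);k=1+np.argmax(st[1:,4])
    cs,_=cv2.findContours((l==k).astype(np.uint8),cv2.RETR_EXTERNAL,cv2.CHAIN_APPROX_NONE)
    P=xy(max(cs,key=len)[:,0,:])
    from scipy.optimize import least_squares
    def res(k):
        d=P-k[:2];n=np.array([np.cos(k[2]),np.sin(k[2])])
        return np.maximum(np.hypot(*d.T)-k[3],d@n-k[3]+.015)
    b=min((least_squares(res,[*P.mean(0),np.radians(a),.048],loss="soft_l1",f_scale=.0007) for a in range(-180,180,20)),key=lambda s:s.cost)
    d=b.x;n=np.array([np.cos(d[2]),np.sin(d[2])]);t=(P-d[:2])@np.array([-n[1],n[0]]);f=P[((P-d[:2])@n>.02)&(abs(t)<.026)]
    v,q=line(f)
    return np.round(d[:2],4),round(np.degrees(d[2])%360,2),round(d[3],4),"flat line normal",round(np.degrees(np.arctan2(v[1],v[0]))%180+90,2),len(P),round(float(np.mean(np.abs(res(d)))),5)
E
python3 - <<'E'
from h import *
p=eyes.snapshot("top");print(mask_fit(p))
E
```

```text
(array([ 0.4919, -0.1277]), np.float64(188.25), np.float64(0.0485), 'flat line normal', np.float32(188.35), 546, 0.00044)
```

The soap sits with its +y flat corner on the bar and is about 6–7° short of square. The rendered slope (flat from (440,362) to (535,352)) agrees with the fit of 188°, against the 181.5° needed. I'll press again at its centre and turn −6.5°.

```bash
python3 -m handwheel '[[[0,0,0],[0.001,-0.045,0],0.035],[[0,0,0],[0.002,-0.09,0],0.035],[[0,0,1],[0.003,-0.135,0],0.035],[[0,0,2],[0.004,-0.18,0],0.035],[[0,0,3],[0.005,-0.22,-0.01],0.035],[[0,0,4],[0.006,-0.26,-0.04],0.035],[[0,0,5],[0.007,-0.302,-0.07],0.035],[[0,0,6],[0.007,-0.302,-0.1],0.035],[[0,0,6.5],[0.007,-0.302,-0.115],0.035],[[0,0,6.5],[0.007,-0.302,-0.1175],0.035],[[0,0,6.5],[0.007,-0.302,-0.1175],0.035]]'
```

```text
clock: 11.25
position: [0.4921, -0.1319, 0.0443]
ee_rot: [-180.0, 0.1, 8.2]
ft_force: [0.9, 1.2, 0.4]
width: 0.0351
```

```bash
python3 -m handwheel '[[[0,0,0],[0,0,-0.001],0.035],[[0,0,0],[0,0,-0.0015],0.035],[[0,0,0],[0,0,-0.0015],0.035]]';python3 -m handwheel '[[[0,0,0],[0,0,-0.0004],0.035],[[0,0,0],[0,0,-0.0004],0.035]]'
```

```text
clock: 11.55
position: [0.4932, -0.1312, 0.0435]
ee_rot: [180.0, -0.1, 8.3]
ft_force: [-0.3, 0.5, 0.2]
width: 0.0353
clock: 11.75
position: [0.4929, -0.1313, 0.0427]
ee_rot: [180.0, -0.0, 8.3]
ft_force: [0.4, 0.3, 0.7]
width: 0.0352
```

```bash
python3 -m handwheel '[[[0,0,0],[-0.001,0.003,0],0.035],[[0,0,0],[-0.001,0.003,-0.0004],0.035],[[0,0,0],[-0.001,0.003,-0.0004],0.035]]';python3 -m handwheel '[[[0,0,0],[0,0,-0.0003],0.035],[[0,0,0],[0,0,-0.0003],0.035]]'
```

```text
clock: 12.05
position: [0.4918, -0.1279, 0.0425]
ee_rot: [-180.0, -0.0, 8.3]
ft_force: [-0.7, 0.2, 6.3]
width: 0.0353
clock: 12.25
position: [0.4918, -0.128, 0.0425]
ee_rot: [-180.0, -0.0, 8.3]
ft_force: [-0.8, 0.3, 8.8]
width: 0.0354
```

```bash
python3 -m handwheel '[[[0,0,-3],[0,0,0],0.035],[[0,0,-6],[0,0,0],0.035],[[0,0,-6.7],[0,0,0],0.035],[[0,0,-6.7],[-0.0015,0,0],0.035],[[0,0,-6.7],[-0.003,0,0],0.035],[[0,0,-6.7],[-0.004,0,0],0.035],[[0,0,-6.7],[-0.005,0,0],0.035],[[0,0,-6.7],[-0.006,0,0],0.035],[[0,0,-6.7],[-0.007,0,0],0.035],[[0,0,-6.7],[-0.007,0,0],0.035]]';python3 -c "
from rig import monitor;o=monitor.get_obs();print(o['wrist_torque'],o['ft_force'])"
```

```text
clock: 13.25
position: [0.4863, -0.1286, 0.0425]
ee_rot: [179.9, -0.2, 1.6]
ft_force: [1.2, 0.2, 6.0]
width: 0.0348
[ 0.12779863 -0.18408037 -0.04877902] [1.23134797 0.20498006 5.9897915 ]
```

```bash
python3 -m handwheel '[[[0,0,0],[0,0,0.002],0.035],[[0,0,0],[0.001,0,0.006],0],[[0,0,0],[0.002,0,0.006],0],[[0,0,0],[0.002,0,0.006],0],[[0,0,0],[0.002,0,0.006],0],[[0,0,0],[0.002,0,0.006],0],[[0,0,0],[0.002,0,0.003],0],[[0,0,0],[0.002,0,0.001],0],[[0,0,0],[0.002,0,0.0005],0],[[0,0,0],[0.002,0,0.0005],0]]' 5;python3 -m handwheel '[[[0,0,0],[0,0,-0.0005],0],[[0,0,0],[0,0,-0.0005],0]]'
```

```text
clock: 14.25
position: [0.4867, -0.1283, 0.0425]
ee_rot: [-180.0, -0.0, 1.6]
ft_force: [-1.1, 0.7, 5.3]
width: 0.0007
clock: 14.45
position: [0.4867, -0.1284, 0.0425]
ee_rot: [-180.0, -0.0, 1.6]
ft_force: [-1.1, 1.3, 9.7]
width: 0.0005
```

```bash
python3 -m handwheel '[[[0,0,0],[-0.0008,0,0],0],[[0,0,0],[-0.0016,0,0],0],[[0,0,0],[-0.0024,0,0],0],[[0,0,0],[-0.003,0,0],0],[[0,0,0],[-0.003,0,0],0]]';python3 -m handwheel '[[[0,0,0],[-0.0008,0,0],0],[[0,0,0],[-0.0016,0,0],0],[[0,0,0],[-0.0016,0,0],0]]'
python3 - <<'E'
from h import *
p=eyes.snapshot("scene")
o=ortho(p,.016);cv2.imwrite("pics/e.png",o[100:,:][:,:,::-1])
E
```

```text
clock: 14.95
position: [0.4858, -0.1288, 0.0425]
ee_rot: [179.9, -0.2, 1.6]
ft_force: [1.7, 0.8, 6.9]
width: 0.0005
clock: 15.25
position: [0.4842, -0.1289, 0.0425]
ee_rot: [179.9, -0.2, 1.6]
ft_force: [2.9, 1.1, 6.6]
width: 0.0003
```

View pics/e.png

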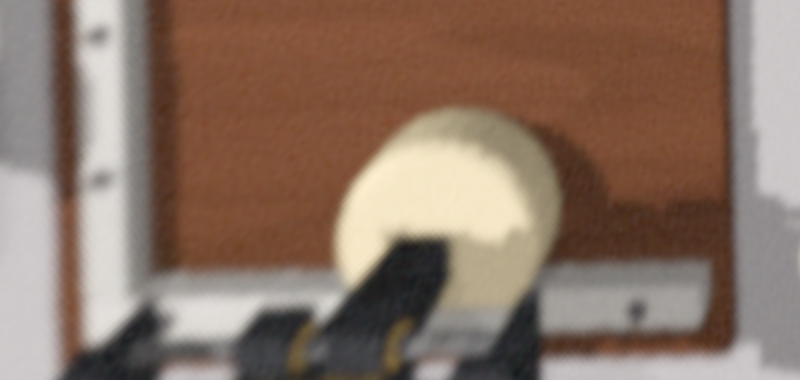

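The soap (around (450,210)) lies up against the bar under the tip. I'll retreat and measure whether it is square before sliding.

```bash
python3 -m handwheel '[[[0,0,0],[0,0,0.001],0],[[0,0,0],[0,0,0.004],0],[[0,0,0],[0,0,0.03],0],[[0,0,0],[0,0,0.075],0],[[0,0,0],[0,0.04,0.11],0],[[0,0,0],[0,0.085,0.12],0],[[0,0,0],[0,0.13,0.12],0],[[0,0,0],[0,0.175,0.12],0],[[0,0,0],[0,0.22,0.12],0],[[0,0,0],[0,0.265,0.12],0],[[0,0,0],[0,0.3,0.12],0],[[0,0,0],[0,0.3,0.12],0]]'
python3 - <<'E'
from h import *
p=eyes.snapshot("top");cv2.imwrite("pics/f.png",cv2.resize(ortho(p,.04)[160:420,300:620],None,fx=2,fy=2)[:,:,::-1])
print(mask_fit(p))
E
```

```text
clock: 16.5
position: [0.4808, 0.1781, 0.1607]
ee_rot: [-179.8, 0.1, 2.2]
ft_force: [-0.1, -0.4, 0.2]
width: 0.0007
(array([ 0.4876, -0.1288]), np.float64(180.97), np.float64(0.0485), 'flat line normal', np.float32(180.99), 548, 0.00039)
```

View pics/f.png

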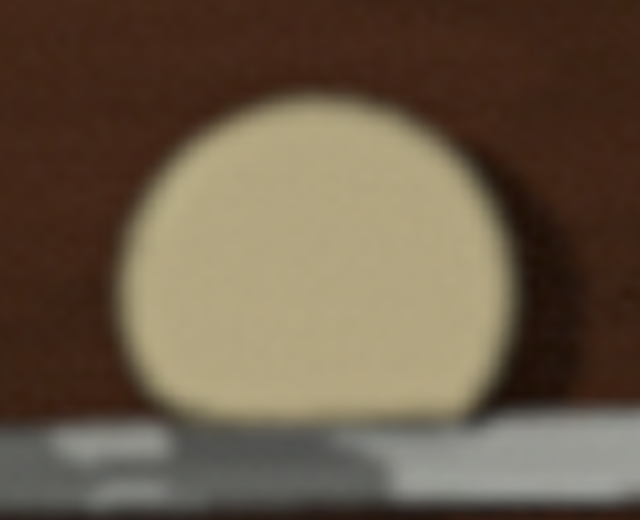

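The flat (about (190,420) to (465,420)) lies squarely on the bar. The fit gives 181.0°, and the centre is within 1 mm of the expected 33 mm from the face. Now I'll return to press and slide along the bar.

```bash
python3 -m handwheel '[[[0,0,0],[0.001,-0.045,0],0],[[0,0,0],[0.002,-0.09,0],0],[[0,0,0],[0.003,-0.135,0],0],[[0,0,0],[0.004,-0.18,0],0],[[0,0,0],[0.004,-0.22,-0.01],0],[[0,0,0],[0.004,-0.26,-0.04],0],[[0,0,0],[0.004,-0.3,-0.07],0],[[0,0,0],[0.004,-0.3,-0.1],0],[[0,0,0],[0.004,-0.3,-0.115],0],[[0,0,0],[0.004,-0.3,-0.118],0],[[0,0,0],[0.004,-0.3,-0.118],0]]'; python3 -m handwheel '[[[0,0,0],[0,0,-0.001],0],[[0,0,0],[0,0,-0.001],0]]'; python3 -m handwheel '[[[0,0,0],[0,0,-0.0004],0],[[0,0,0],[0,0,-0.0004],0]]'
```

```text
clock: 17.65
position: [0.4852, -0.1296, 0.0438]
ee_rot: [180.0, 0.1, 1.5]
ft_force: [0.3, -0.4, 0.4]
width: 0.0001
clock: 17.85
position: [0.4866, -0.1284, 0.0435]
ee_rot: [180.0, -0.1, 1.6]
ft_force: [0.6, -0.1, 0.0]
width: 0.0006
clock: 18.05
position: [0.4865, -0.1282, 0.0427]
ee_rot: [180.0, -0.0, 1.6]
ft_force: [0.5, -0.4, 0.1]
width: 0.0003
```

```bash
python3 -m handwheel '[[[0,0,0],[0,0,-0.0004],0],[[0,0,0],[0,0,-0.0004],0]]'; python3 -m handwheel '[[[0,0,0],[0,0,-0.0003],0],[[0,0,0],[0,0,-0.0003],0]]'
```

```text
clock: 18.25
position: [0.4864, -0.1282, 0.0425]
ee_rot: [-180.0, -0.0, 1.6]
ft_force: [-0.2, 1.0, 4.9]
width: 0.0003
clock: 18.45
position: [0.4864, -0.1282, 0.0425]
ee_rot: [-180.0, -0.1, 1.6]
ft_force: [-0.0, 0.8, 7.6]
width: 0.0006
```

```bash
python3 -m handwheel '[[[0,0,0],[-0.001,0,0],0],[[0,0,0],[-0.0015,0.002,0],0],[[0,0,0],[-0.0016,0.006,0],0],[[0,0,0],[-0.0018,0.011,0],0],[[0,0,0],[-0.002,0.016,0],0],[[0,0,0],[-0.0022,0.021,0],0],[[0,0,0],[-0.0024,0.026,0],0],[[0,0,0],[-0.0026,0.031,0],0],[[0,0,0],[-0.0028,0.036,0],0],[[0,0,0],[-0.003,0.041,0],0],[[0,0,0],[-0.0032,0.045,0],0],[[0,0,0],[-0.0032,0.045,0],0]]'
```

```text
clock: 19.65
position: [0.4847, -0.0832, 0.0425]
ee_rot: [179.9, -0.2, 1.6]
ft_force: [1.2, 0.9, 6.3]
width: 0.0006
```

```bash
python3 -m handwheel '[[[0,0,0],[-0.0002,0.003,0],0],[[0,0,0],[-0.0004,0.008,0],0],[[0,0,0],[-0.0006,0.013,0],0],[[0,0,0],[-0.0008,0.018,0],0],[[0,0,0],[-0.001,0.023,0],0],[[0,0,0],[-0.0012,0.028,0],0],[[0,0,0],[-0.0014,0.033,0],0],[[0,0,0],[-0.0016,0.038,0],0],[[0,0,0],[-0.0018,0.043,0],0],[[0,0,0],[-0.002,0.047,0],0],[[0,0,0],[-0.0022,0.05,0],0],[[0,0,0],[-0.0022,0.05,0],0]]'; for i in 1 2 3; do python3 -m handwheel '[[[0,0,0],[0,0.001,0],0],[[0,0,0],[0,0.002,0],0],[[0,0,0],[0,0.002,0],0]]'; done
```

```text
clock: 20.85
position: [0.4827, -0.0334, 0.0425]
ee_rot: [179.9, -0.2, 1.6]
ft_force: [1.5, 0.6, 6.6]
width: 0.0009
clock: 21.15
position: [0.4827, -0.0321, 0.0425]
ee_rot: [179.9, -0.2, 1.6]
ft_force: [2.0, -0.5, 6.0]
width: 0.0002
clock: 21.45
position: [0.4826, -0.0301, 0.0425]
ee_rot: [179.9, -0.2, 1.6]
ft_force: [1.4, -0.8, 6.8]
width: 0.0006
clock: 21.75
position: [0.4826, -0.0281, 0.0425]
ee_rot: [179.9, -0.2, 1.6]
ft_force: [1.4, -0.7, 6.9]
width: 0.0004
```

```bash
for i in 1 2 3 4 5; do python3 -m handwheel '[[[0,0,0],[0,0.001,0],0],[[0,0,0],[0,0.002,0],0],[[0,0,0],[0,0.002,0],0]]' | egrep 'pos|force'; done
```

```text
position: [0.4825, -0.0261, 0.0425]
ft_force: [1.9, -0.2, 7.1]
position: [0.4825, -0.0241, 0.0424]
ft_force: [0.7, -1.1, 6.0]
position: [0.4825, -0.0221, 0.0425]
ft_force: [0.8, -0.6, 6.6]
position: [0.4824, -0.0201, 0.0425]
ft_force: [1.6, -0.5, 6.3]
position: [0.4824, -0.018, 0.0425]
ft_force: [0.5, -0.9, 6.9]
```

```bash
for i in 1 2 3; do python3 -m handwheel '[[[0,0,0],[-0.0003,0.001,0],0],[[0,0,0],[-0.0005,0.002,0],0],[[0,0,0],[-0.0005,0.002,0],0]]' | egrep 'pos|force'; done
```

```text
position: [0.4819, -0.0163, 0.0425]
ft_force: [0.0, -0.2, 7.1]
position: [0.4811, -0.0145, 0.0425]
ft_force: [0.5, -1.6, 7.6]
position: [0.4805, -0.0126, 0.0425]
ft_force: [1.4, -1.9, 6.7]
```

```bash
python3 -m handwheel '[[[0,0,0],[0,0,0.001],0],[[0,0,0],[0,0,0.004],0],[[0,0,0],[0,0,0.03],0],[[0,0,0],[0,0,0.075],0],[[0,0,0],[0,-0.04,0.115],0],[[0,0,0],[0,-0.085,0.14],0],[[0,0,0],[0,-0.13,0.14],0],[[0,0,0],[0,-0.175,0.14],0],[[0,0,0],[0,-0.22,0.14],0],[[0,0,0],[0,-0.26,0.14],0],[[0,0,0],[0,-0.28,0.14],0],[[0,0,0],[0,-0.28,0.14],0]]'
python3 - <<'E'
from h import *
p=eyes.snapshot("top");cv2.imwrite("pics/g.png",cv2.resize(ortho(p,.04)[130:430,80:400],None,fx=2,fy=2)[:,:,::-1])
print(mask_fit(p))
E
```

```text
clock: 25.35
position: [0.4782, -0.2949, 0.1819]
ee_rot: [179.8, 0.0, 1.3]
ft_force: [-0.6, 0.8, -0.2]
width: 0.0011
(array([ 0.4849, -0.0189]), np.float64(181.1), np.float64(0.0479), 'flat line normal', np.float32(181.19), 549, 0.00021)
```

View pics/g.png

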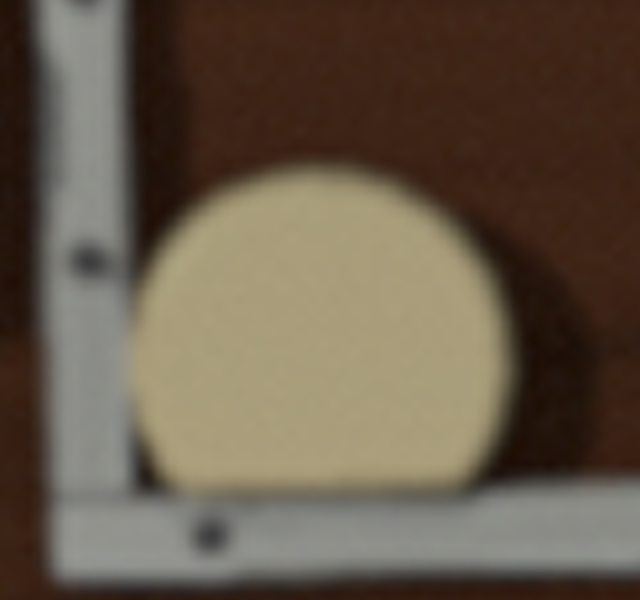

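Run:
```python
from rig import monitor,workorder
o=monitor.get_obs();print(o["clock"],o["position"],o["ft_force"])
print(workorder.job_done())
```

```text
25.4 [ 0.47859604 -0.29191936  0.18146837] [-0.19961196  1.11079148 -0.79430044]
the job is handed in; nothing more can be done
None
```

I turned the soap by light fingertip pressure until its flat was square on the alignment bar. I then slid it along the bar to the end stop, let go, and handed the job in at 25.4 s. The hand-in gives no verdict.

**Force:** The highest contact reading was 9.7 N, against the 25 N bruising limit. I read the force only at the end of each move, not throughout.

**First try was not square:** The first approach to the bar left the soap 6–7° out, with only one corner touching. I lifted off, turned it the rest of the way, pushed it square with closed fingers, and checked it before sliding. The check gave a flat direction of 181.0°, against 181.2–181.4° measured from the bar and 181.8° from the stop.

**Final check from above:**
- **Bar:** The flat points to 181.1°. The soap's centre is about 32.4 mm from the bar face, against a nominal 33 mm.
- **Stop:** The soap's rim meets the stop with no visible gap. The fit put the rim about 2 mm past the stop face, which is about the camera calibration error. The fingertips also moved about 5 mm further than the soap, which suggests the stop was holding it.
- **Touch signal:** The force showed no sharp jump at the stop, only a rise to about 1.9 N. The stop contact therefore rests mainly on the picture and the finger slip.

The arm ended clear of everything, and no reading or picture during the job showed it touching the other objects.

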